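Latch the green stain box

ROBOT

A 7-joint arm with a two-finger parallel gripper is mounted at the origin on the work surface. World frame = base frame: x ahead of the robot, y to its left, z up, the work surface at z = 0. Lengths are in m, angles in rad, forces in N, time in s.
With the tool pointing down it reaches from about 0.4 to 0.875 m from the base axis. Payload 19.3 kg.
Tool frame: the origin (TCP) lies where the fingers leave the gripper's body, on its centre line; the fingertips stand bot.tip_reach ahead of it and the grasp point (between the pads) lies 54 mm ahead of it (bot.tip_reach is the distance from the TCP to the fingertips, in m); z points along the fingers, y is the line along which they close (so a half turn about z gives the same grasp; the last joint's range is limited). The gripper opens to 85 mm and grips with 20 to 120 N. Pads are 22 mm wide; open, the fingers measure 114 mm over their backs; the gripper's body (76 mm by 85 mm) begins 54 mm behind the grasp point. The pads swing forward as they close: fully open they stand 13 mm farther back than shut.
Start: joints at [-1.366, 0.521, -0.036, 1.599, 0.021, 1.021, -0.113], TCP at [0.17, 0.602, 0.304] pointing down, gripper open.
Joint ranges: [-2.91, 2.91], [-0.3, 2.13], [-1.5, 1.42], [0.17, 2.43], [-1.26, 4.41], [0.16, 1.93], [-2.52, 2.52]. Speed limits (rad/s): [1.89, 1.89, 2.39, 2.39, 3.01, 3.01, 3.01].

INTERFACE

Orientations are given as [roll, pitch, yaw] about the fixed x, y, z axes, in that order (R = Rz(yaw) Ry(pitch) Rx(roll)).
In Python, from workcell import bot gives the robot as it stands. The module is installed in compiled form; this text tells all that it offers.
- The arm moves only by the shell command python3 -m jog 'ROWS' [FORCE]. ROWS is JSON, a list that holds one entry, the list of rows, each a list of 7 numbers: the shift along the tool's x, y, z in mm, then the turn, a rotation vector about the tool's x, y, z in rad, then the opening, from 0 (shut) to 1 (fully open). In form: [[[tx, ty, tz, wx, wy, wz, fingers], ...]]. A call has 1 to 5 rows; each row shifts and turns the commanded pose from where the row before left it, along the tool's axes as they then stand; what a row does not reach is not made up. A row lasts 1/10 s, in which the tool goes at most 50 mm and 8.59 degrees, less where a joint would pass 70% of its speed; a pose out of reach is approached as far as the arm can. A call is refused whole if a number of a shift passes 50 or a number of a turn 0.15, either way. A call with a gripper value outside its range is refused whole. The fingers move at their own pace and stop on an object; FORCE is the grip in N (left out, the last holds). Time passes only in rows, so rows that do not move let the fingers close. It gives the time, the measured TCP pose, the force, the opening and the grip force at its end, in the units of the state.
- bot.observe(): the state, without advancing time (a new reading comes with each control period).
- bot.grab_frame(name): name is "scene" or "top" or "wrist"; returns a dict with "img" (384x512x3 uint8, red, green, blue), "intrinsics" (3x3 intrinsics, pixels), "R" (3x3) and "t" (3): a world point X has camera coordinates R X + t; the wrist camera has in their place "tool_from_camera" (4x4, takes a point from camera to tool coordinates, whose origin is the TCP and whose axes are the flange's). Camera axes: x right, y down, z forward; pixel columns grow to the right and rows downward; lengths in m; the calibration is good to about 2 mm. A picture is of the moment at which its call begins: read the wrist's pose just before it. There is no depth.
- bot.job_done(): hands the job in; it is judged then, once.
Trained networks look in a picture, given as the dict that the camera call returned (one of the last four; its "shot" number tells which), for a name from the list of things; names that differ only in an ending like _2 or _b are one class to them, and where a whole thing is asked for, a point or a joint stands for the part that bears it (a point fixed in the world has none). Each returns a list of dicts, best first, with "conf" (0 to 1); they miss things now and then, are a little off and sometimes report something else, mostly with a low value. They report only what shows in the picture. A call takes as long as a camera call.
- bot.trace(query, picture): "region" (384x512 bool, what is visible of it).
- bot.spot_point(query, picture): "xyz" ([x, y, z] in m, in world coordinates, good to about 4 mm: a listed point, or the origin of a listed thing).
The state is a dict: "clock": time; "qpos": joint angles; "qd": joint speeds; "joint_efforts": joint torques, N m; "position": TCP position; "tool_rot": TCP orientation; "force": force on the tool from outside, world axes, zero at the start; "moment": the same for the moment, N m; "grip_width": finger opening in m; "finger_force": force on a finger pad.
Only numpy, scipy, OpenCV 4.12 (cv2) and the standard library are available. Lean on these libraries where they do the work, as an engineer would, in place of code of your own. Each camera call takes 0.05 s, during which the arm holds its last target. There are 200 camera calls.

TASK

Shut the draw latch of the green stain box: tip its brass claw forward so that it hooks over the keeper on the lid, and only then swing the red lever back and down over centre until it lies fully down and holds the lid drawn in. Leave the latch of the grey box as it is.

Things in the scene. Friction and masses are not known exactly. Their poses are not given: they have to be found in the camera images.
- green_keeper (a point): Top of the green box's keeper, mid-length: steel rod, 8 mm thick, 34 mm long, on the lid, 117 mm above the table. x: level, from lever to keeper, away from the robot; y: across; z: up. Box: dark green, fixed, 300 x 160 mm, top 85 mm high. Lid starts 6 mm open on a spring; the latch draws it in with up to 25 N. Lever hinge axis (along y, on the box): at the start 52 mm to -x of here, 10 mm below.
- green_lever (a joint): Lever hinge of the green latch, rad: 0 shut (level, pointing to -x), about 1.6 at the start (1.57 upright, more leans to the keeper), stop 1.8. Red grip plate: 33 mm wide, 5 mm thick, 32 to 62 mm from the hinge axis; upright, its face to the keeper is 9 mm to -x of the axis; shut, its top is 9 mm below the axis. Stays where left (1 N moves it); needs about 4 N to draw the lid, stays shut past 0.3.
- green_claw_tip (a point): Tip edge, upper face, of the green latch's brass claw: strap 20 x 4 mm, 12 mm lip turned down at the tip. Its pin is on the lever, 80 mm away; lever upright: 9 mm to -x of and 22 mm above the hinge axis. Starts 56 to 76 deg above level, leaning to +x; 0.5 N to +x turns it; below 50 deg it falls and hooks behind the rod. Hooked, it is 15 to 25 mm to +x of the keeper point, 4 mm above; shut, 7 and 6.
- grey_claw_tip (a point): The same point of the latch on the other box, which is light grey and otherwise the same, also open. Its claw and lever must stay as they are.

How it is judged:
On the way:
1. the claw is hooked over the keeper while the lever still stands up (lever above 1.2 rad; claw tip beyond the keeper point by 3 to 40 mm and less than 12 mm above it) (value of joint green_lever above 1.2 rad and x of green_claw_tip in the frame of green_keeper between 0.003 and 0.04 m and z of green_claw_tip in the frame of green_keeper below 0.012 m), for 0.2 s.
At the end, for the whole second after the job is handed in: The green lever lies down within 0.17 rad (10 degrees) of shut and at rest, the claw is still hooked over the green keeper (its tip 3 to 16 mm beyond the keeper point and less than 12 mm above it, so the lid is drawn in), and the grey box's claw tip is within 20 mm of where it started (value of joint green_lever below 0.17 rad and velocity of joint green_lever between -0.1 and 0.1 rad/s and x of green_claw_tip in the frame of green_keeper between 0.003 and 0.016 m and z of green_claw_tip in the frame of green_keeper below 0.012 m and distance of grey_claw_tip from where it was at the start of the episode below 0.02 m); the robot touches nothing.
It fails at once if the grey box's latch is moved (its claw tip by more than 20 mm) (distance of grey_claw_tip from where it was at the start of the episode above 0.02 m).
It also fails if it takes over 42 s, if anything falls off the work surface, if the arm or the gripper's body presses on something with over 40 N, if the wrist force passes 120 N, or if a joint passes its speed limit or range.

## Working session

There is one attempt and no reset: what is moved stays moved. The work goes in short steps, Python scripts to look and compute and a shell command to move; the robot and the scene stay as the last step left them, time stands still between calls to the robot, and variables do not carry over. Pictures are saved under pics/ and viewed, at most 10 in all, crops included, and the job is handed in when it is done.

```bash
mkdir -p pics; cat > h.py <<'E'
import numpy as np, cv2
from workcell import bot
from scipy.spatial.transform import Rotation as Ro
def save(p,n): cv2.imwrite('pics/'+n,p["img"][:,:,::-1])
def proj(p,X):
    c=p["R"]@np.array(X)+p["t"]; u=p["intrinsics"]@c; return (u[:2]/u[2]).round(1)
E
python3 - <<'E'
from h import *
s=bot.observe(); print(s["position"],s["tool_rot"],bot.tip_reach,s["clock"])
ims=[]
for n in("scene","top"):
    p=bot.grab_frame(n); ims.append(p["img"])
    for q in("green_keeper","green_claw_tip","grey_claw_tip","green_lever"):
        for d in bot.spot_point(q,p)[:2]: print(n,q,np.round(d["xyz"],4),round(d["conf"],2),proj(p,d["xyz"]))
    save(p,n+"0.png")
E
```

```text
[0.16953539 0.60130805 0.30334569] [-3.14050205e+00  6.05249129e-05  2.86680285e+00] 0.0726 0.0
scene green_keeper [0.6458 0.1975 0.1152] 0.59 [364.6 236.3]
scene green_claw_tip [0.6069 0.1817 0.2029] 0.79 [360.8 182.9]Traceback (most recent call last):
  File "<stdin>", line 7, in <module>
ValueError: it knows: green_claw_tip, green_keeper, grey_claw_tip
```

```bash
python3 - <<'E'
from h import *
for n in("scene","top"):
    p=bot.grab_frame(n); save(p,n+"0.png")
    for q in("green_keeper","green_claw_tip","grey_claw_tip"):
        for d in bot.spot_point(q,p)[:2]: print(n,q,np.round(d["xyz"],4),round(d["conf"],2),proj(p,d["xyz"]))
    for d in bot.trace("green_lever",p)[:2]:
        y,x=np.where(d["region"]); print("lever",n,d["conf"],x.mean(),y.mean(),x.min(),x.max(),y.min(),y.max())
    print(n,-p["R"].T@p["t"])
E
```

```text
scene green_keeper [0.6454 0.1946 0.115 ] 0.58 [362.9 236. ]
scene green_claw_tip [0.6038 0.1821 0.2038] 0.91 [361.  181.6]
scene grey_claw_tip [ 0.5959 -0.1812  0.2054] 0.72 [168.6 164.3]
lever scene 0.71 355.93055555555554 199.07465277777777 344 369 180 221
scene [1.18577919 0.10684428 0.5536772 ]
top green_keeper [0.6474 0.1974 0.1165] 0.61 [152.7 157.4]
top green_claw_tip [0.6079 0.1853 0.2051] 0.7 [145.1 167. ]
top grey_claw_tip [ 0.5951 -0.1796  0.2036] 0.64 [379.6 173.4]
lever top 0.64 153.658940397351 178.65728476821192 139 172 159 195
top [ 4.45653622e-01 -3.27635295e-04  8.61265876e-01]
```

View pics/scene0.png

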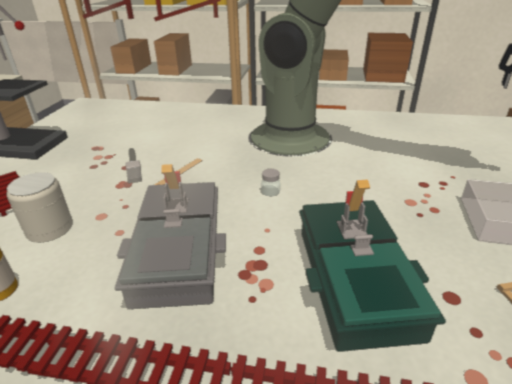

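View pics/top0.png

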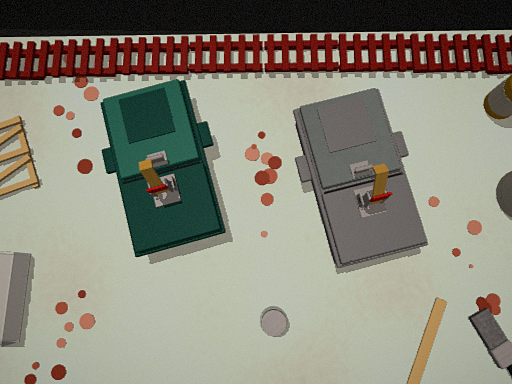

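The green box (right in the scene view, left in the top view) has its lever up at about (355,199) and its claw tip at (361,182) in the scene view. The keeper is at (363,236). In the top view the box is turned by about 14°, and the network points agree with both pictures.

```bash
cat >> h.py <<'E'
K=np.array([0.6464,0.1965,0.117])
B=0.25
def bx(X): # world -> box frame at keeper, mm
    return (Ro.from_euler('z',-B).apply(np.array(X)-K)*1e3).round(1)
def st(msg=""):
    s=bot.observe(); R=Ro.from_euler('xyz',s["tool_rot"]); 
    tip=s["position"]+R.apply([0,0,bot.tip_reach])
    print(msg,"t",round(s["clock"],2),"tip box mm",bx(tip),"yawerr",round((s["tool_rot"][2]-B-np.pi+np.pi)%(2*np.pi)-np.pi,3),"rot",s["tool_rot"].round(3),"F",Ro.from_euler('z',-B).apply(s["force"]).round(1),"reach",bot.tip_reach,"w",round(s["grip_width"],4))
    return s,R
E
python3 - <<'E'
from h import *
p=bot.grab_frame("top"); save(p,"t1.png")
C=-p["R"].T@p["t"]
def back(u,z):
    d=p["R"].T@np.linalg.solve(p["intrinsics"],[*u,1]); return C+d*(z-C[2])/d[2]
a=p["img"].astype(int); m=((a[:,:,1]>a[:,:,0]+15)&(a[:,:,1]>a[:,:,2]-5)&(a[:,:,0]<60)).astype(np.uint8)
m=cv2.morphologyEx(m,cv2.MORPH_OPEN,np.ones((3,3)))
n,l,s,c=cv2.connectedComponentsWithStats(m); i=1+s[1:,4].argmax(); print(s[i])
y,x=np.where(l==i); 
W=np.array([back((u,v),0.085)[:2] for u,v in zip(x,y)],np.float32)
r=cv2.minAreaRect(W*1000); print(r)
for q in [((137,255),(223,232)),((103,100),(185,80)),((137,255),(118,180)),((223,232),(208,160))]:
    A,D=back(q[0],.085),back(q[1],.085); print(A.round(3),D.round(3),np.degrees(np.arctan2(*(D-A)[[1,0]])))
s,R=st()
tgt=K+Ro.from_euler('z',B).apply([-.09,0,.118-.005])
print("tool shift mm to start (tip z .23)",R.inv().apply(tgt-s["position"]-R.apply([0,0,bot.tip_reach]))*1e3)
E
```

```text
[  101    80   123   176 13227]
((643.9461669921875, 190.08839416503906), (308.7237548828125, 202.7469024658203), 15.264154434204102)
[0.476 0.227 0.085] [0.516 0.074 0.085] -75.28952169146766
[0.77  0.305 0.085] [0.808 0.149 0.085] -76.07588145262521
[0.476 0.227 0.085] [0.613 0.269 0.085] 16.666868426347946
[0.516 0.074 0.085] [0.65  0.103 0.085] 12.270492961325589
 t 0.75 tip box mm [-361.8  510.4  114.3] yawerr -0.525 rot [-3.142 -0.     2.867] F [-1.4 -0.6 -0.9] reach 0.0726 w 0.0855
tool shift mm to start (tip z .23) [-490.95454054 -305.51084848    1.27376404]
```

```bash
sed -i 's/^B=.*/B=0.258/;s/0.1965,0.117/0.1945,0.117/' h.py
python3 -m jog '[[[-40,-25,0,0,0,0,0],[-45,-28,0,0,0,0,0],[-45,-28,0,0,0,0,0],[-45,-28,0,0,0,0,0],[-45,-28,0,0,0,0,0]]]' 30
python3 -m jog '[[[-45,-28,0,0,0,0,0],[-45,-28,0,0,0,0,0],[-45,-28,0,0,0,0,0],[-45,-28,0,0,0,0,0],[-40,-25,0,0,0,0,0]]]'
python3 -m jog '[[[0,0,0,0,0,-0.133,0],[0,0,0,0,0,-0.133,0],[0,0,0,0,0,-0.133,0],[0,0,0,0,0,-0.133,0],[0,0,0,0,0,0,0]]]'
python3 -c "
from h import *
s,R=st()
tgt=K+Ro.from_euler('z',B).apply([-.09,0,.113])
print(R.inv().apply(tgt-s['position']-R.apply([0,0,bot.tip_reach]))*1e3, s['qpos'].round(2))"
```

```text
clock: 1.25
position: [0.3372, 0.4172, 0.3041]
tool_rot: [3.141, 0.0, 2.867]
force: [1.6, 0.8, -0.2]
grip_width: 0.0123
finger_force: 0.0
clock: 1.75
position: [0.5038, 0.2342, 0.3042]
tool_rot: [3.141, 0.0, 2.866]
force: [0.4, 1.2, -0.6]
grip_width: -0.0
finger_force: 0.0
clock: 2.25
position: [0.5027, 0.236, 0.3039]
tool_rot: [3.141, 0.0, -2.882]
force: [0.8, -0.4, 0.4]
grip_width: 0.0
finger_force: 0.0
 t 2.25 tip box mm [-128.4   76.8  114.3] yawerr 0.001 rot [ 3.141  0.    -2.882] F [ 0.7 -0.6  0.4] reach 0.0726 w 0.0
[-38.28580867 -76.85674473   1.33095757] [-0.51  0.41 -0.05  1.79  0.02  0.95  1.26]
```

```bash

python3 -m jog '[[[-19,-39,0,0,0,0,0],[-19,-38,0,0,0,0,0],[0,0,23,0,0,0,0],[0,0,23,0,0,0,0],[0,0,0,0,0,0,0]]]'
python3 -c "
from h import *
s,R=st()
a=[]
for n in('scene','top'):
  p=bot.grab_frame(n)
  tip=s['position']+R.apply([0,0,bot.tip_reach]); u=proj(p,tip);print(n,u)
  q=bot.spot_point('green_claw_tip',p); print([(bx(d['xyz']),d['conf']) for d in q[:1]])
  q=bot.spot_point('green_keeper',p); print([(bx(d['xyz']),d['conf']) for d in q[:1]])
  u0,v0=(250,100) if n=='scene' else (80,90)
  c=cv2.resize(p['img'][v0:v0+160,u0:u0+160],(400,400),interpolation=2); cv2.circle(c,(int((u[0]-u0)*2.5),int((u[1]-v0)*2.5)),3,(255,0,255),1); a.append(c)
cv2.imwrite('pics/b.png',np.hstack(a)[:,:,::-1])"
```

```text
clock: 2.75
position: [0.5579, 0.1709, 0.2555]
tool_rot: [-3.141, -0.004, -2.888]
force: [-0.9, -0.1, 0.6]
grip_width: -0.0002
finger_force: 0.0
 t 2.75 tip box mm [-91.9  -0.3  65.9] yawerr -0.005 rot [-3.141 -0.004 -2.888] F [-0.9  0.1  0.6] reach 0.0726 w -0.0002
scene [352.1 177.8]
[(array([-42.1,  -0.1,  89.6]), 0.81)]
[(array([ 0.2,  2.4, -3.6]), 0.88)]
top [156.7 200.9]
[]
[(array([-0.1,  2.9, -1.9]), 0.94)]
```

View pics/b.png

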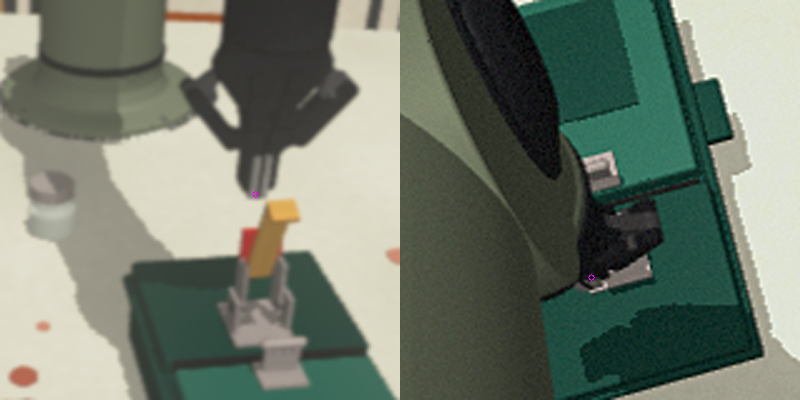

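The overlay puts the shut fingertips behind the claw, at the expected height. Now pushing towards +x.

```bash

python3 -m jog '[[[-12,1,0,0,0,0,0],[-12,1,0,0,0,0,0],[-8,0,0,0,0,0,0],[-8,0,0,0,0,0,0],[-8,0,0,0,0,0,0]]]'
python3 -m jog '[[[-8,0,0,0,0,0,0],[-8,0,0,0,0,0,0],[-8,0,0,0,0,0,0],[-6,0,0,0,0,0,0],[0,0,0,0,0,0,0]]]'
python3 -c "
from h import *
s,R=st()
p=bot.grab_frame('scene')
q=bot.spot_point('green_claw_tip',p); print([(bx(d['xyz']),d['conf']) for d in q[:1]])
c=cv2.resize(p['img'][100:260,270:430],(500,500),interpolation=2)
cv2.imwrite('pics/c.png',c[:,:,::-1])"
```

```text
clock: 3.55
position: [0.6053, 0.1856, 0.2581]
tool_rot: [-3.142, 0.0, -2.885]
force: [-0.0, -0.1, 0.5]
grip_width: -0.0004
finger_force: 0.0
clock: 4.05
position: [0.6344, 0.1932, 0.2576]
tool_rot: [-3.142, -0.0, -2.885]
force: [-0.6, 0.7, -0.7]
grip_width: -0.0002
finger_force: 0.0
 t 4.05 tip box mm [-11.9   1.8  68. ] yawerr -0.001 rot [-3.142 -0.    -2.885] F [-0.4  0.8 -0.7] reach 0.0726 w -0.0002
[(array([ 4.1,  0.9, 54.3]), 0.47)]
```

View pics/c.png

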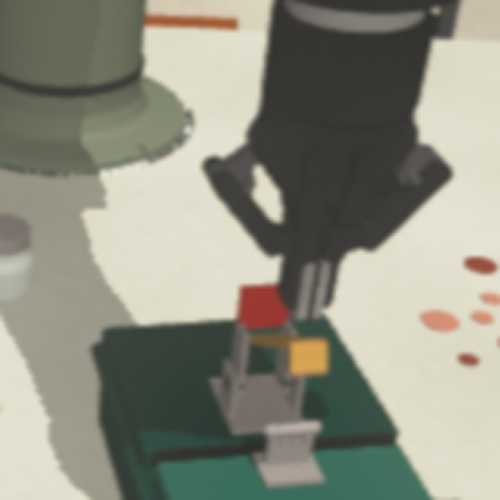

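The claw's yellow tip, at (310,357) in the crop, is well past vertical and probably still falling. I'll wait and measure again.

```bash

python3 -m jog '[[[0,0,0,0,0,0,0],[0,0,0,0,0,0,0],[0,0,0,0,0,0,0]]]'
python3 -c "
from h import *
s,R=st()
for n in ('scene','top'):
  p=bot.grab_frame(n)
  q=bot.spot_point('green_claw_tip',p); print([(bx(d['xyz']),d['conf']) for d in q[:1]])
  q=bot.spot_point('green_keeper',p); print([(bx(d['xyz']),d['conf']) for d in q[:1]])
  if n=='scene': a=p
for d in bot.trace('green_lever',a)[:1]:
  y,x=np.where(d['region']); print(x.mean(),y.mean(),y.min(),y.max())
for th in (1.4,1.57,1.8):
  d=np.array([-np.cos(th),0,np.sin(th)]);n=np.array([np.sin(th),0,np.cos(th)])
  X=np.array([-52,0,-10])+62*d-9*n; print(th,X.round(),proj(a,K+Ro.from_euler('z',B).apply(X/1e3)))
c=cv2.resize(a['img'][100:260,270:430],(500,500),interpolation=2)
cv2.imwrite('pics/d.png',c[:,:,::-1])"
```

```text
clock: 4.45
position: [0.6337, 0.1931, 0.258]
tool_rot: [-3.142, 0.0, -2.884]
force: [-0.6, 0.5, 0.0]
grip_width: 0.0
finger_force: 0.0
 t 4.45 tip box mm [-12.6   1.8  68.4] yawerr -0.001 rot [-3.142  0.    -2.884] F [-0.5  0.7  0. ] reach 0.0726 w 0.0
[(array([15.6,  0.5, -2.4]), 0.75)]
[(array([ 0.7,  2.9, -3.6]), 0.56)]
[(array([21.3,  2.1,  3.6]), 0.87)]
[(array([3.1, 1.1, 0.1]), 0.79)]
356.9394644935972 216.40628637951107 191 246
1.4 [-71.   0.  50.] [354.5 190.8]
1.57 [-61.   0.  52.] [356.3 192.7]
1.8 [-47.   0.  52.] [358.7 196.9]
```

View pics/d.png

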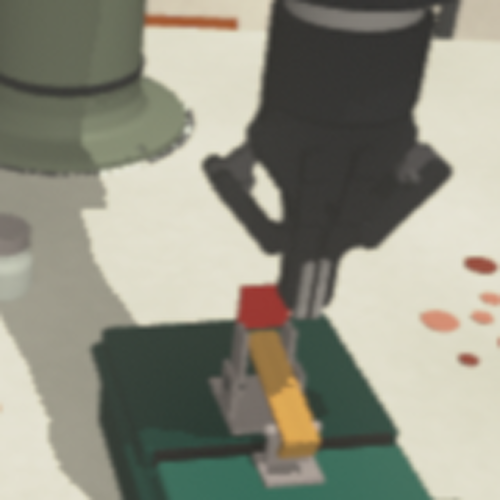

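Hooked: the claw lies over the keeper, with its tip at about (300,445) in the crop and a measured 15–21 mm beyond the keeper. The lever is still upright. Now the fingers go down in front of the red plate and swing it back.

```bash

python3 -m jog '[[[10,-1,12,0,0,0,0],[20,-1,12,0,0,0,0],[8,0,0,0,0,0,0],[7,0,2,0,0,0,0],[7,0,2,0,0,0,0]]]'
python3 -m jog '[[[6,0,4,0,0,0,0],[6,0,4,0,0,0,0],[5,0,5,0,0,0,0],[5,0,5,0,0,0,0],[0,0,0,0,0,0,0]]]'
python3 -c "
from h import *
s,R=st()
for n in ('scene','top'):
  p=bot.grab_frame(n)
  q=bot.spot_point('green_claw_tip',p); print([(bx(d['xyz']),d['conf']) for d in q[:1]])
  q=bot.spot_point('green_keeper',p); print([(bx(d['xyz']),d['conf']) for d in q[:1]])
  if n=='scene': a=p
c=cv2.resize(a['img'][130:270,280:420],(500,500),interpolation=2)
cv2.imwrite('pics/e.png',c[:,:,::-1])"
```

```text
clock: 5.3
position: [0.5844, 0.1781, 0.2305]
tool_rot: [3.141, 0.002, -2.884]
force: [1.1, 0.1, -1.0]
grip_width: 0.0004
finger_force: 0.7
clock: 5.8
position: [0.5622, 0.1722, 0.2112]
tool_rot: [-3.142, -0.001, -2.884]
force: [1.2, 0.3, 0.8]
grip_width: 0.0001
finger_force: 0.5
 t 5.8 tip box mm [-87.2  -0.1  21.6] yawerr -0.001 rot [-3.142e+00 -1.000e-03 -2.884e+00] F [1.3 0.  0.8] reach 0.0726 w 0.0001
[(array([ 8.3, -1.8,  3.9]), 0.57)]
[(array([-3.5,  2. , -2.5]), 0.88)]
[]
[(array([-4.3,  0.9, -0.3]), 0.59)]
```

View pics/e.png

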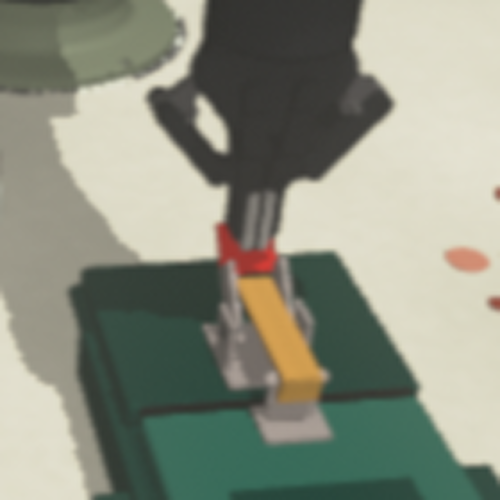

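The plate, at (248,250) in the crop, leans back with the fingers on it. The claw is still hooked at (300,388), and the lid is being drawn in. Continuing down.

```bash

python3 -m jog '[[[3,0,6,0,0,0,0],[3,0,6,0,0,0,0],[2,0,7,0,0,0,0],[1,0,7,0,0,0,0],[0,0,5,0,0,0,0]]]'
python3 -m jog '[[[0,0,4,0,0,0,0],[0,0,3,0,0,0,0],[0,0,0,0,0,0,0]]]'
python3 -c "
from h import *
st()"
```

```text
clock: 6.6
position: [0.5536, 0.1699, 0.1799]
tool_rot: [-3.141, -0.001, -2.884]
force: [-1.1, 0.3, 2.9]
grip_width: -0.0001
finger_force: 0.4
clock: 6.9
position: [0.5539, 0.17, 0.1734]
tool_rot: [-3.142, -0.001, -2.884]
force: [0.5, 0.0, 0.5]
grip_width: 0.0002
finger_force: 0.0
 t 6.9 tip box mm [-95.8  -0.1 -16.2] yawerr -0.001 rot [-3.142e+00 -1.000e-03 -2.884e+00] F [ 0.5 -0.1  0.5] reach 0.0726 w 0.0002
```

```bash

python3 -m jog '[[[0,0,2,0,0,0,0],[0,0,1,0,0,0,0],[0,0,0,0,0,0,0]]]'
python3 -m jog '[[[0,0,1,0,0,0,0],[0,0,1,0,0,0,0],[0,0,0,0,0,0,0]]]'
python3 -c "
from h import *
st()"
```

```text
clock: 7.2
position: [0.5541, 0.17, 0.1709]
tool_rot: [-3.142, 0.0, -2.884]
force: [-0.3, -1.3, -0.2]
grip_width: 0.0001
finger_force: 0.1
clock: 7.5
position: [0.5542, 0.1701, 0.1702]
tool_rot: [3.142, 0.001, -2.885]
force: [-7.6, -1.8, 23.1]
grip_width: 0.0001
finger_force: 11.8
 t 7.5 tip box mm [-95.3  -0.1 -19.4] yawerr -0.001 rot [ 3.142e+00  1.000e-03 -2.885e+00] F [-7.8  0.2 23.1] reach 0.0726 w 0.0001
```

Firm contact (23 N) right at the shut height. Retracting and checking.

```bash

python3 -m jog '[[[0,0,-5,0,0,0,0],[0,0,-20,0,0,0,0],[0,0,-40,0,0,0,0],[30,0,-40,0,0,0,0],[40,0,-20,0,0,0,0]]]'
python3 -m jog '[[[45,0,0,0,0,0,0],[45,0,0,0,0,0,0],[0,0,0,0,0,0,0],[0,0,0,0,0,0,0]]]'
python3 -c "
from h import *
s,R=st()
for n in ('scene','top'):
  p=bot.grab_frame(n)
  for k in ('green_claw_tip','green_keeper','grey_claw_tip'):
    q=bot.spot_point(k,p); print(n,k,[(bx(d['xyz']),np.round(d['xyz'],3),d['conf']) for d in q[:1]])
  if n=='scene': a=p
c=cv2.resize(a['img'][130:290,280:440],(560,560),interpolation=2)
cv2.imwrite('pics/f.png',c[:,:,::-1])"
```

```text
clock: 8.0
position: [0.4868, 0.1525, 0.2964]
tool_rot: [3.141, 0.004, -2.885]
force: [-0.0, 0.4, -0.4]
grip_width: 0.0004
finger_force: 0.0
clock: 8.4
position: [0.3992, 0.1294, 0.2946]
tool_rot: [3.141, 0.002, -2.884]
force: [0.8, 0.2, 0.9]
grip_width: 0.0003
finger_force: 0.0
 t 8.4 tip box mm [-2.555e+02  1.000e-01  1.050e+02] yawerr -0.001 rot [ 3.141e+00  2.000e-03 -2.884e+00] F [0.8 0.  0.9] reach 0.0726 w 0.0003
scene green_claw_tip [(array([ 3.6, -0.3,  3.6]), array([0.65 , 0.195, 0.121]), 0.76)]
scene green_keeper [(array([-4.8,  2.2, -5.1]), array([0.641, 0.195, 0.112]), 0.85)]
scene grey_claw_tip [(array([-144.2, -350.9,   86. ]), array([ 0.596, -0.182,  0.203]), 0.55)]
top green_claw_tip [(array([8.4, 0.9, 6.5]), array([0.654, 0.198, 0.124]), 0.88)]
top green_keeper [(array([-5.7, -1.8,  2.1]), array([0.641, 0.191, 0.119]), 0.62)]
top grey_claw_tip [(array([-142.6, -349.3,   89.2]), array([ 0.598, -0.18 ,  0.206]), 0.56)]
```

View pics/f.png

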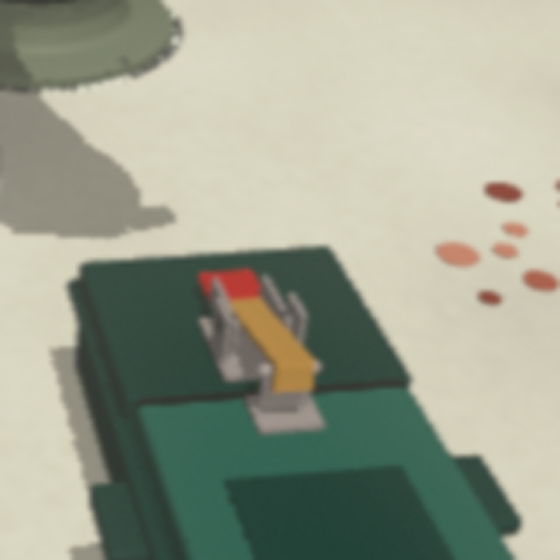

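The latch looks shut: the plate at (230,283) lies back, the claw at (290,375) is hooked, the lid gap is closed and the grey claw hasn't moved. I'll check the plate's pixel position against the lever angle before handing in.

```bash
python3 -c "
from h import *
p=bot.grab_frame('scene'); a=p['img'].astype(int)
m=(a[:,:,0]>130)&(a[:,:,1]<80)&(a[:,:,2]<80); m[:195]=0;m[235:]=0;m[:,:330]=0;m[:,370:]=0
y,x=np.where(m); print(x.mean(),y.mean(),y.min(),y.max())
for th in (0,.17,.3,.5):
  d=np.array([-np.cos(th),0,np.sin(th)]);n=np.array([np.sin(th),0,np.cos(th)])
  print(th,*[proj(p,K+Ro.from_euler('z',B).apply((np.array([-52,0,-10])+r*d-9*n)/1e3)) for r in (32,47,62)])"
```

```text
346.735632183908 210.3448275862069 207 214
0 [348.5 215.9] [346.4 211.5] [344.3 207.2]
0.17 [348.6 213.4] [346.7 208. ] [344.8 202.9]
0.3 [348.8 211.6] [347.1 205.6] [345.3 199.8]
0.5 [349.3 209.1] [347.9 202.4] [346.4 195.8]
```

The plate spans rows 207–214, which matches a lever angle of about 0.

```bash
python3 -c "
from workcell import bot
print(bot.job_done())"
```

```text
the job is handed in; nothing more can be done
None
```

The green latch is shut: the claw was hooked first, the lever measures at about 0 rad, the lid is drawn in and the grey latch is untouched; I handed the job in after about 8.5 s on the robot's clock, and no verdict was returned.

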